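Lock the microscope's isolation platform for transport

ROBOT

A 6-joint arm with a two-finger parallel gripper is mounted at the origin on the work surface. World frame = base frame: x ahead of the robot, y to its left, z up, the work surface at z = 0. Lengths are in mm, angles in rad, forces in N, time in s.
With the tool pointing down it reaches from about 275 to 1000 mm from the base axis. Payload 8.4 kg.
Tool frame: the origin (TCP) lies at the very end of the fingers, on their centre line; the grasp point (between the pads) lies behind it (r.grip_point_offset is the x of the grasp point in the tool frame, in mm); x points along the fingers, z is the direction in which the jaws open and shut, and the axes are right-handed (so a half turn about x gives the same grasp; the last joint's range is limited). The gripper opens to 85 mm and grips with 20 to 120 N. Pads are 22 mm wide; open, the fingers measure 114 mm over their backs; the gripper's body (76 mm by 85 mm) begins 54 mm behind the grasp point. The pads swing forward as they close: fully open they stand 13 mm farther back than shut.
Start: joints at [-1.153, 0.353, 1.633, -0, 1.155, -0.002], TCP at [254.735, -570.735, 231.281] pointing down, gripper open.
Joint ranges: [-2.63, 2.63], [-0.92, 2.1], [0.06, 2.66], [-1.3, 4.44], [0, 2.69], [-3.02, 3.02]. Speed limits (rad/s): [2.22, 2.22, 2.79, 3.14, 3.14, 3.14].

INTERFACE

Orientations are given as [roll, pitch, yaw] about the fixed x, y, z axes, in that order (R = Rz(yaw) Ry(pitch) Rx(roll)).
In Python, from rig import r, vision, order gives the robot as it stands. The module is installed in compiled form; this text tells all that it offers.
- The arm moves only by the tool step_arm, never from a script. Its argument "rows" is a list of rows, each a list of 7 numbers: the shift along the world's x, y, z in mm, then the turn, a rotation vector about the world's x, y, z in rad, then the finger opening in mm, from 0 to 85.4. A call has exactly 8 rows; each row is the pose to reach, as a shift and turn from the pose measured when the call began; what a row does not reach only later rows make up. A row lasts 1/8 s, in which the tool goes at most 62.5 mm and 10.7 degrees, less where a joint would pass 70% of its speed; a pose out of reach is approached as far as the arm can. A call with a gripper value outside its range is refused whole. The fingers move at their own pace and stop on an object; "force" is the grip in N (left out, the last holds). Time passes only in rows, so rows that repeat a pose let the fingers close, or fill a call up. It gives the time, the measured TCP pose, the force and the opening at its end, in the units of the state.
- r.sense(): the state, without advancing time (a new reading comes with each control period).
- vision.grab_frame(name): name is "scene" or "top"; returns (picture, depth): 420x560x3 uint8, red, green, blue; 420x560 float32, mm along the optical axis (not along the pixel's ray), 0 where there is no reading.
- vision.camera_info(name): a dict with "K" (3x3 intrinsics, pixels), "origin" and "attitude" of the camera in the world. Camera axes: x right, y down, z forward; pixel columns grow to the right and rows downward; lengths in mm; the calibration is good to about 2 mm. A picture is of the moment at which its call begins. camera_info takes no time and is no camera call.
- order.sign_off(): hands the job in, once; it reports no verdict.
The state is a dict: "clock": time; "qpos": joint angles; "qvel": joint speeds; "joint_efforts": joint torques, N m; "eef_pos": TCP position; "tcp_rot": TCP orientation; "contact_force": force on the tool from outside, world axes, zero at the start; "wrist_torque": the same for the moment, N m; "opening": opening from 0.0 (shut) to 1.0 (fully open).
Only numpy, scipy, OpenCV 4.12 (cv2) and the standard library are available. Lean on these libraries where they do the work, as an engineer would, in place of code of your own. Each camera call takes 0.05 s, during which the arm holds its last target.

TASK

Lock the vibration-isolation platform under the microscope before it is moved: take the lock key (the tallest T-handle, with the longest crossbar) from its stand, set it in the lock on the platform's rim, and turn it gently to and fro without forcing it until its blade drops into the hidden slot. Then turn it clockwise to the stop so that the brass bolt is shot fully into the notch of the floating plate, and leave the key standing in the lock. Do not touch the microscope, and leave everything else where it is.

Things in the scene. Friction and masses are not known exactly. Their poses are not given: they have to be found in the camera images.
- platform: Fixed low isolation platform, 400 x 475 mm: dark base frame, rim 50 mm high, round a floating aluminium plate with black top at 78 mm. Origin on the table straight under the lock's axis; x axis = free direction (the two raised bars on the lock housing), z up. Plate and microscope lie towards -y from the lock; rim edges 45 mm towards +y, 150 mm towards -x and 250 mm towards +x of it.
- lock_mouth (a point): Centre of the lock's upright key hole, flush with the top of its steel housing (60 mm along x, 82 mm along y, top 85 mm above the table); same axes as the platform. The hole is 25 mm across, flared by 4 mm at the mouth. Two raised bars beside it mark the free direction, two raised dots the locked one.
- spindle_top (a point): Centre of the flat top of the lock's spindle, inside, 29 mm below the mouth; same axes as the platform, they do not turn with it. A slot 9 mm wide, 16 mm deep crosses its centre. No reading tells where: up to 0.42 rad (24 deg) either side of the free direction. Friction (0.12 N m) holds it while the key rubs on it with up to 10 N. It turns clockwise from above to a stop 1.16 rad past free.
- bolt (a joint): Travel (m) of the brass bolt, 32 mm wide, out of the housing towards the platform's -y into the floating plate's notch. 0 = in, about 0.019 = at the stop; stays where left. The spindle turns idly until 0.44 rad past free, then drives it evenly until its stop. Turning takes 0.15-0.3 N m. The blade has 0.1 rad of play: at the stop the crossbar stands about 1.26 rad clockwise of free.
- lock_key: Steel T-handle key, loose, 0.28-0.44 kg, upright in the stand. Origin: centre of the blade's lower end; z up the shank; x along the crossbar and the blade's width (half a turn is the same). Blade 21 wide, 7 thick, 14 mm long; shank 22 mm across; collar 28 mm across at 104-116 mm; crossbar 100 x 16 x 16 mm centred at 122 mm. Origin's height: 56 mm with the blade on the spindle, 42 mm in the slot.
- stand: Fixed dark block 240 x 75 x 57 mm high, long along its x, origin under its centre. Three upright round wells 25 mm across, 45 mm deep, at x = -75, 0 and +75 mm, hold the lock key and two wrenches in any order; their crossbars point roughly along the stand's y.
- microscope: Scanning-probe microscope fixed on the floating plate: granite base 220 x 220 mm, black bridge and head, top 275 mm above its origin, which is the centre of its underside, 78 mm above the table, 70 mm along x and 285 mm towards -y from the platform's origin. Delicate.
- wrench_a: T-handle socket wrench in the stand, 80 mm tall, shank 22 mm across, 66 mm thin crossbar (10 mm) at 74 mm height; origin at its lower end.
- wrench_b: A second wrench like wrench_a.
- wafer_carrier: Round clear wafer box, 78 mm across, 26 mm high, on the floating plate near the lock; origin at its underside.
- screwdriver: Screwdriver 150 mm long lying on the table; origin at its underside.
- sample_tin: Round aluminium tin, 60 mm across, 28 mm high; origin at its underside.
- mouse: Black computer mouse, about 85 mm long; origin at its underside.
- wash_bottle: White bottle, 64 mm across, 150 mm tall; origin at its underside.
- tip_case: Flat grey probe-tip case, 100 x 70 x 23 mm; origin at its underside.
Things that resemble listed ones, but are neither listed nor needed, are in the scene too. Leave any pink look-alike of the lock_key alone.

How it is judged:
By the outcome, as a careful person would: the job done as asked, in the order asked, and still so for the second after the job is handed in, with the robot touching nothing.
It also fails if it takes over 58 s, if anything falls off the work surface, if the arm or the gripper's body presses on something with over 40 N, if the wrist force passes 120 N, or if a joint passes its speed limit or range.

## Working session

There is one attempt and no reset: what is moved stays moved. The work goes in short steps, Python scripts to look and compute and a tool call to move; the robot and the scene stay as the last step left them, time stands still between calls to the robot, and variables do not carry over. Pictures are saved under pics/ and viewed, and the job is handed in when it is done.

Besides the shell and the picture viewer there is one more tool, called after "Request:" as a command line: name --pt "numbers of a row" for each row, then --argument value for the rest. step_arm: Moves the arm, as the interface text tells. Its arguments: {"type":"object","properties":{"rows":{"type":"array"},"force":{"type":"number"}},"required":["rows"]}

```bash
mkdir -p pics; cat > h.py <<'E'
import numpy as np, cv2
from rig import r, vision, order
def cam(n):
    i=vision.camera_info(n); return np.array(i["K"]),np.array(i["origin"]),i["attitude"]
E
python3 - <<'E'
from h import *
for n in("scene","top"):
    print(vision.camera_info(n))
    p,d=vision.grab_frame(n); np.savez(f"pics/{n}0.npz",p=p,d=d)
    cv2.imwrite(f"pics/{n}0.png",p[:,:,::-1])
print(r.sense(), r.grip_point_offset)
E
```

```text
{'K': array([[418.53820687,   0.        , 281.35020684],
       [  0.        , 418.53820687, 211.38718926],
       [  0.        ,   0.        ,   1.        ]]), 'origin': array([986.33791355, 263.43089358, 876.41580257]), 'attitude': array([-2.53876194e+00,  6.77000053e-05,  1.95949380e+00])}
{'K': array([[543.23881372,   0.        , 279.22616964],
       [  0.        , 543.23881372, 211.24226335],
       [  0.        ,   0.        ,   1.        ]]), 'origin': array([ 411.01509647,   67.76856281, 1322.24692057]), 'attitude': array([-3.05692831, -0.01834403, -1.55902489])}
{'clock': 0.1, 'qpos': array([-1.15344477e+00,  3.53580794e-01,  1.63403356e+00, -3.42353398e-05,
        1.15516528e+00, -2.37238409e-03]), 'qvel': array([ 0.00079916, -0.0010814 , -0.00231329, -0.00067636, -0.00190358,
       -0.0016474 ]), 'joint_efforts': array([ 6.23506367e-04, -6.06359053e+01, -3.42819285e+01,  2.41806617e-05,
        3.98394870e-03,  2.02529100e-05]), 'eef_pos': array([ 254.53652952, -570.38252637,  230.64676056]), 'tcp_rot': array([-3.11759826,  1.56960893,  2.01452851]), 'contact_force': array([0.3817796 , 0.29895701, 0.51462996]), 'wrist_torque': array([ 0.00216276, -0.04045701, -0.02279144]), 'opening': 0.9981925491808609} -18.700000000000003
```

View pics/scene0.png

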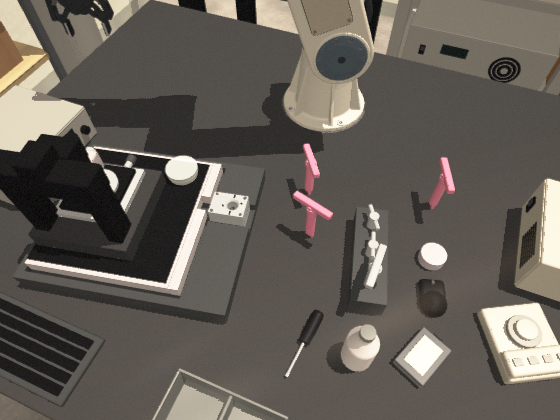

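View pics/top0.png

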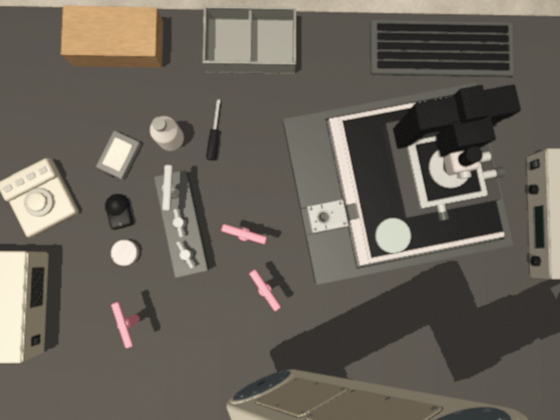

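The scene shows three T-handles in the stand. In the top view they are at (168,187), (179,221) and (185,254). Three pink look-alikes stand at (244,234), (264,290) and (122,325). The lock housing is at (327,216). The handle at (168,187) has the longest crossbar and looks tallest, so I'll enlarge that crop and measure it.

```bash
cat >> h.py <<'E'
from scipy.spatial.transform import Rotation as Ro
def RT(n):
    i=vision.camera_info(n); return np.array(i["K"]),np.array(i["origin"]),Ro.from_euler('xyz',i["attitude"]).as_matrix()
def onplane(n,uv,z):
    K,o,R=RT(n); d=R@np.linalg.solve(K,np.array([uv[0],uv[1],1.])); return o+d*(z-o[2])/d[2]
def cloud(n,d):
    K,o,R=RT(n); v,u=np.mgrid[:420,:560]; P=np.stack([(u-K[0,2])/K[0,0]*d,(v-K[1,2])/K[1,1]*d,d],-1); return P@R.T+o
E
python3 - <<'E'
from h import *
t=np.load("pics/top0.npz"); s=np.load("pics/scene0.npz")
a=cv2.resize(t['p'][155:285,140:220],None,fx=4.4,fy=4.4,interpolation=cv2.INTER_CUBIC)
b=cv2.resize(t['p'][180:250,290:370],None,fx=5,fy=5,interpolation=cv2.INTER_CUBIC)
H=max(a.shape[0],b.shape[0]); c=np.zeros((H,a.shape[1]+b.shape[1],3),np.uint8); c[:a.shape[0],:a.shape[1]]=a; c[:b.shape[0],a.shape[1]:]=b
cv2.imwrite("pics/crop0.png",c[:,:,::-1])
C=cloud("top",t['d']); 
for uv in[(168,187),(168,175),(168,200),(179,221),(185,254),(300,120),(320,230),(244,234),(165,240)]: print(uv,C[uv[1],uv[0]].round(0))
g=t['p'].astype(int)
for lo,hi,x0,x1,y0,y1,nm in[(115,160,140,220,155,215,'key'),(60,110,160,220,205,285,'wr'),(81,100,300,355,190,240,'hous')]:
    m=(C[...,2]>lo)&(C[...,2]<hi); k=np.zeros_like(m);k[y0:y1,x0:x1]=1;m&=k
    n,L,S,ce=cv2.connectedComponentsWithStats(m.astype(np.uint8))
    for i in range(1,n):
        if S[i,4]<8: continue
        v,u=np.nonzero(L==i); P=C[v,u]; z=np.median(P[:,2]); print(nm,S[i],'z',z, 'ctr',P.mean(0).round(1), cv2.minAreaRect(P[:,:2].astype(np.float32)))
E
```

```text
(168, 187) [562. 291. 140.]
(168, 175) [588. 292. 139.]
(168, 200) [533. 290. 140.]
(179, 221) [490. 273.  93.]
(185, 254) [416. 258.  91.]
(300, 120) [738.  -1.  50.]
(320, 230) [475. -47.  85.]
(244, 234) [461. 124. 132.]
(165, 240) [450. 320.   4.]
key [162 165  14  46 405] z 140.07205062949924 ctr [560.  291.6 138.8] ((560.6134033203125, 293.05108642578125), (28.242568969726562, 99.82959747314453), 81.30219268798828)
wr [173 208  12  29 181] z 89.72928566534733 ctr [487.7 274.6  88.4] ((489.8809814453125, 275.8227844238281), (68.04798126220703, 21.79324722290039), 6.135986804962158)
wr [176 241  19  28 184] z 89.81426264737081 ctr [414.9 257.2  88.2] ((415.4937744140625, 257.9665832519531), (65.93842315673828, 21.059417724609375), 41.51542663574219)
hous [308 200  40  33 729] z 84.1625462599502 ctr [507.1 -65.6  84.3] ((506.9898681640625, -64.63719177246094), (59.792724609375, 82.2837905883789), 12.09920597076416)
```

View pics/crop0.png

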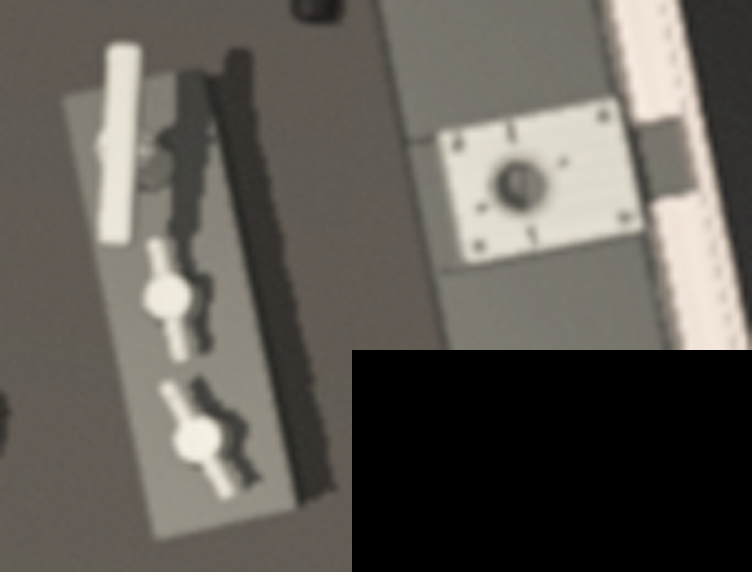

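The crop confirms the candidate. The handle at (168,187) is off-white, 100 mm long and topped at about 140 mm. The two wrenches are 66 mm long and about 90 mm high. The lock's bars run about 0.21 rad from world x. Next I'll take precise measurements from both cameras.

```bash
python3 - <<'E'
from h import *
D={n:np.load(f"pics/{n}0.npz") for n in("top","scene")}
for n in D:
    p,d=D[n]['p'],D[n]['d']; C=cloud(n,d)
    m=(C[...,2]>136)&(C[...,2]<150)&(abs(C[...,0]-561)<70)&(abs(C[...,1]-292)<40)
    m=m.astype(np.uint8); v,u=np.nonzero(m)
    rect=cv2.minAreaRect(np.stack([u,v],1).astype(np.float32)); 
    Q=np.array([onplane(n,c,142) for c in cv2.boxPoints(rect)])[:,:2].astype(np.float32)
    P=C[v,u]; 
    w=np.linalg.svd(P[:,:2]-P[:,:2].mean(0),full_matrices=False)[2][0]
    ctr=onplane(n,rect[0],142)
    print(n,'key ctr',ctr.round(1),'cloud z',np.median(P[:,2]).round(1),cv2.minAreaRect(Q),'yaw',np.arctan(w[1]/w[0]).round(3),'mean',P.mean(0).round(1))
    # hole
    mm=(abs(C[...,2]-85)<4)&(abs(C[...,0]-507)<60)&(abs(C[...,1]+65)<60)
    g=cv2.cvtColor(p,cv2.COLOR_RGB2GRAY)
    k=cv2.convexHull(np.stack(np.nonzero(mm)[::-1],1).astype(np.int32)); H=np.zeros_like(g); cv2.fillConvexPoly(H,k,1)
    H=cv2.erode(H,np.ones((3,3)))
    for th in(90,110,130):
        b=((g<th)&(H>0)).astype(np.uint8); N,L,S,ce=cv2.connectedComponentsWithStats(b)
        i=1+np.argmax(S[1:,4]); print(n,'hole',th,ce[i].round(1),S[i],onplane(n,ce[i],85).round(1))
    hp=np.array([onplane(n,q,85) for q in cv2.boxPoints(cv2.minAreaRect(k))])[:,:2].astype(np.float32); hp=np.array([onplane(n,q[0],85)[:2] for q in k],np.float32)
    rr=cv2.minAreaRect(hp); print('housing',rr)
    v,u=np.nonzero(mm); x0,x1,y0,y1=u.min()-8,u.max()+9,v.min()-8,v.max()+9
    f=min(400/(x1-x0),400/(y1-y0)); cv2.imwrite(f"pics/lock_{n}.png",cv2.resize(p[y0:y1,x0:x1],None,fx=8,fy=8,interpolation=cv2.INTER_NEAREST)[:600,:800,::-1]); print('crop',x0,y0)
s=r.sense(); print(Ro.from_euler('xyz',s['tcp_rot']).as_matrix().round(3))
E
```

```text
top key ctr [560.1 292.  142. ] cloud z 140.6 ((560.2855224609375, 292.04302978515625), (16.743976593017578, 99.59199523925781), 88.65303039550781) yaw -0.014 mean [559.5 292.5 140.8]
top hole 90 [346.6 210.3] [345 205   4  12  19] [ 520.5 -108.    85. ]
top hole 110 [321.7 217. ] [319 213   6   9  35] [504.3 -51.   85. ]
top hole 130 [322.9 216.9] [319 213   9   9  65] [504.7 -53.7  85. ]
housing ((509.033447265625, -74.1645736694336), (59.8112678527832, 101.76316833496094), 12.008537292480469)
crop 300 191
scene key ctr [567.7 290.8 142. ] cloud z 141.5 ((566.21240234375, 291.1856994628906), (19.725549697875977, 101.72886657714844), 88.01036834716797) yaw -0.022 mean [567.  291.6 141.5]
scene hole 90 [232.7 207.3] [232 207   2   2   3] [514.4 -51.5  85. ]
scene hole 110 [232.5 207.6] [230 207   5   3   8] [515.3 -51.5  85. ]
scene hole 130 [233.2 205.5] [229 202   8   8  33] [509.4 -52.6  85. ]
housing ((510.8035583496094, -64.90031433105469), (63.546165466308594, 82.88314819335938), 11.514404296875)
crop 200 184
[[-0.001  0.913  0.408]
 [ 0.001  0.408 -0.913]
 [-1.    -0.    -0.001]]
```

View pics/lock_top.png

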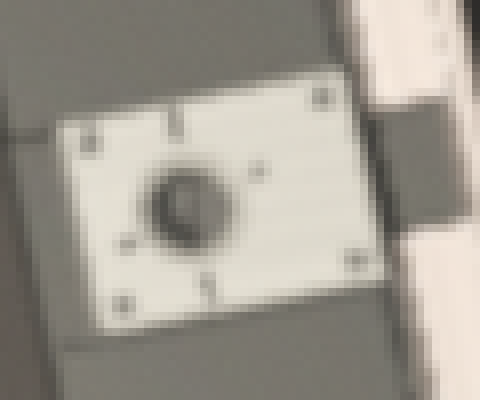

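View pics/lock_scene.png

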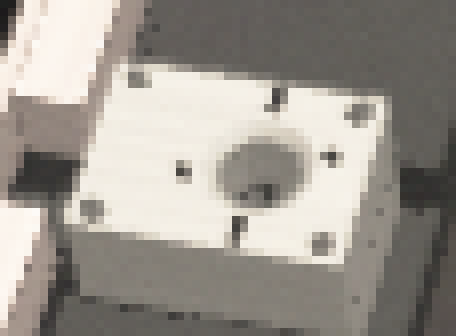

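```bash
python3 - <<'E'
from h import *
A={"top":(323.4,216.4),"scene":(231.6,204.0)}
def ray(n,uv):
    K,o,R=RT(n); d=R@np.linalg.solve(K,np.array([uv[0],uv[1],1.])); return o,d/np.linalg.norm(d)
def tri(a,b):
    o1,d1=ray("top",a);o2,d2=ray("scene",b); s=np.linalg.lstsq(np.stack([d1,-d2],1),o2-o1,rcond=None)[0]
    p,q=o1+s[0]*d1,o2+s[1]*d2; return ((p+q)/2).round(1),np.linalg.norm(p-q).round(1)
for n in A: print(n,onplane(n,A[n],85).round(1))
print('tri',tri(A["top"],A["scene"]))
# bars direction
b=lambda x,y,x0,y0:(x0+x/8-.5,y0+y/8-.5)
for n,p,q in(("top",b(208,290,300,191),b(176,122,300,191)),("scene",b(237,232,200,184),b(278,98,200,184))):
    P,Q=onplane(n,p,86),onplane(n,q,86); v=Q-P; print(n,'bars yaw',np.arctan2(v[1],v[0]),np.hypot(*v[:2]))
for n,x0,y0 in(("top",140,150),("scene",340,225)):
    p=np.load(f"pics/{n}0.npz")['p']; cv2.imwrite(f"pics/key_{n}.png",cv2.resize(p[y0:y0+75,x0:x0+75],None,fx=8,fy=8,interpolation=cv2.INTER_NEAREST)[:,:,::-1])
E
```

```text
top [505.8 -54.9  85. ]
scene [506.8 -57.9  85. ]
tri (array([506.4, -56.3,  85.3]), np.float64(3.2))
top bars yaw 0.1931584917551897 48.92947743745153
scene bars yaw -2.932687812493189 48.544460127136894
```

View pics/key_top.png

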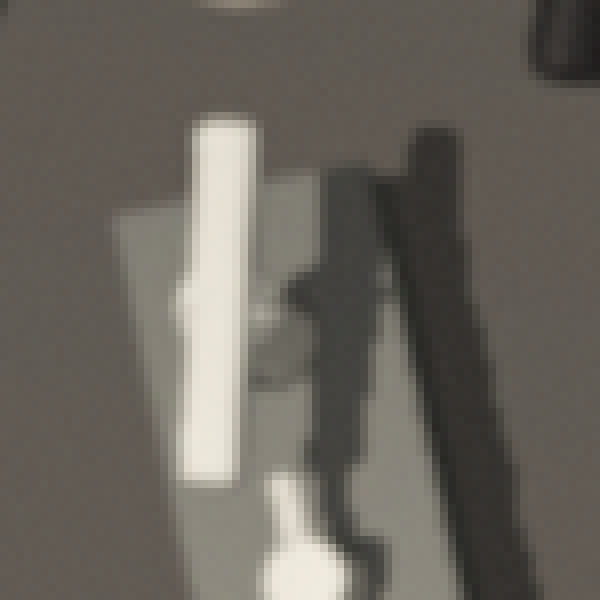

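View pics/key_scene.png

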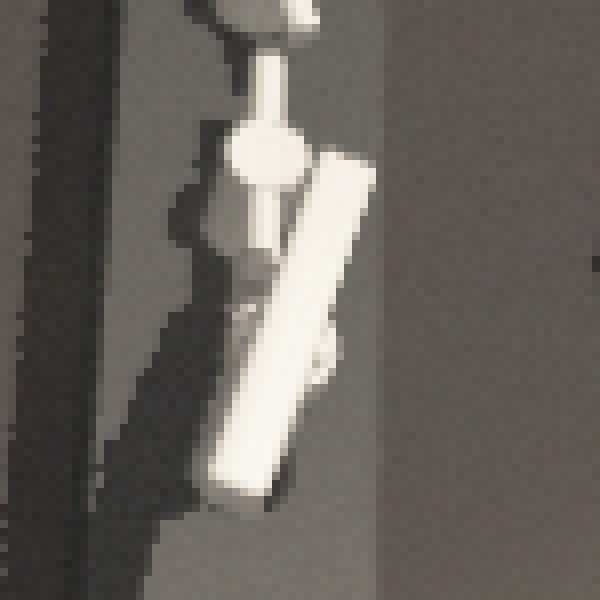

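```bash
python3 - <<'E'
from h import *
for n,uv in(("top",(166.6,187.1)),("scene",(376.6,264.9))): print(n,onplane(n,uv,142).round(1))
b=lambda x,y,x0,y0:(x0+x/8-.5,y0+y/8-.5)
for n,p,q in(("top",b(209,482,140,150),b(225,120,140,150)),("scene",b(349.5,156,340,225),b(243.5,490,340,225))):
    P,Q=onplane(n,p,142),onplane(n,q,142); v=Q-P; print(n,'yaw',np.arctan2(v[1],v[0]),np.hypot(*v[:2]))
E
```

```text
top [561.  293.5 142. ]
scene [565.6 292.6 142. ]
top yaw -0.014471367161333504 99.44683761545598
scene yaw -0.0033062737286676186 98.79616555760535
```

Request:
step_arm --pt "19 54 0 0 0 -0.03 50" --pt "38 108 0 0 0 -0.06 50" --pt "57 162 0 0 0 -0.09 50" --pt "77 216 0 0 0 -0.12 50" --pt "96 270 0 0 0 -0.15 50" --pt "115 324 0 0 0 -0.18 50" --pt "134 378 0 0 0 -0.21 50" --pt "154 432 0 0 0 -0.23 50" --force 60

```text
clock: 1.1
eef_pos: [408.8, -136.6, 230.7]
tcp_rot: [2.893, 1.57, 1.511]
contact_force: [1.5, 0.2, 0.8]
opening: 0.584
```

Request:
step_arm --pt "19 54 0 0 0 -0.03 50" --pt "38 108 0 0 0 -0.06 50" --pt "57 162 0 0 0 -0.09 50" --pt "77 216 0 0 0 -0.12 50" --pt "96 270 0 0 0 -0.14 50" --pt "115 324 0 0 0 -0.16 50" --pt "134 378 -10 0 0 -0.18 50" --pt "153.2 429.6 -30 0 0 -0.2 50"

```text
clock: 2.1
eef_pos: [562.8, 295.3, 200.8]
tcp_rot: [2.392, 1.568, 0.809]
contact_force: [0.7, -0.6, 0.3]
opening: 0.584
```

```bash
cat >> h.py <<'E'
def st():
    s=r.sense(); R=Ro.from_euler('xyz',s['tcp_rot']).as_matrix(); print('t',s['clock'],'p',s['eef_pos'].round(2),'yawz',np.arctan2(R[1,2],R[0,2]).round(4),'xax',R[:,0].round(4),'F',s['contact_force'].round(1),'M',s['wrist_torque'].round(2),'op',round(s['opening']*85.4,1),'q6',s['qpos'].round(3)[5])
E
python3 -c "
from h import *
st()
for n in('scene','top'):
    p,d=vision.grab_frame(n);np.savez(f'pics/{n}1.npz',p=p,d=d)
    x0,y0=(300,130) if n=='scene' else (110,120)
    cv2.imwrite(f'pics/{n}1.png',cv2.resize(p[y0:y0+190,x0:x0+190],None,fx=3,fy=3)[:,:,::-1])
"
```

```text
t 2.1 p [562.75 295.29 200.82] yawz -1.5823 xax [ 0.0017  0.0018 -1.    ] F [ 0.7 -0.6  0.3] M [-0.04 -0.03  0.03] op 49.8 q6 2.062
```

View pics/scene1.png

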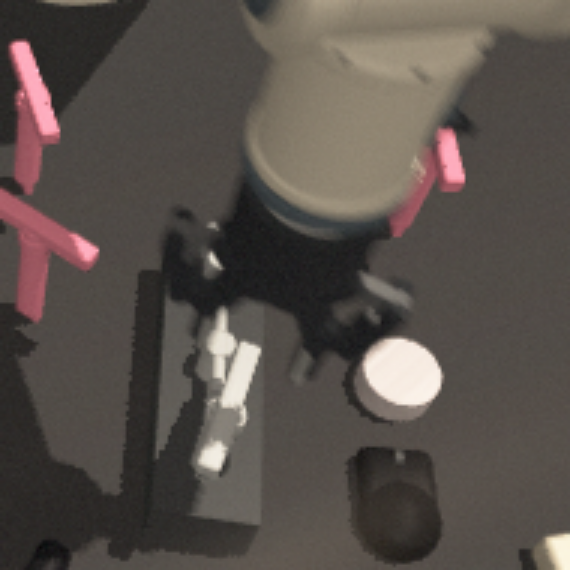

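Request:
step_arm --pt "-0.4 -1.2 -12 0 0 0 50" --pt "-0.8 -2.3 -25 0 0 0 50" --pt "-0.8 -2.3 -38 0 0 0 50" --pt "-0.8 -2.3 -50 0 0 0 50" --pt "-0.8 -2.3 -60 0 0 0 50" --pt "-0.8 -2.3 -67 0 0 0 50" --pt "-0.8 -2.3 -71.5 0 0 0 50" --pt "-0.8 -2.3 -71.5 0 0 0 50"

```text
clock: 3.2
eef_pos: [561.1, 294.8, 126.0]
tcp_rot: [-1.995, 1.568, 2.708]
contact_force: [-0.2, -0.9, 0.4]
opening: 0.585
```

```bash
python3 -c "
from h import *
st()
p,d=vision.grab_frame('scene');np.savez('pics/scene2.npz',p=p,d=d)
x0,y0=(320,190)
cv2.imwrite('pics/scene2.png',cv2.resize(p[y0:y0+110,x0:x0+110],None,fx=5,fy=5,interpolation=cv2.INTER_CUBIC)[:,:,::-1])
"
```

```text
t 3.2 p [561.07 294.81 125.98] yawz -1.5796 xax [-0.0023  0.001  -1.    ] F [-0.2 -0.9  0.4] M [ 0.03 -0.03  0.01] op 50.0 q6 2.059
```

View pics/scene2.png

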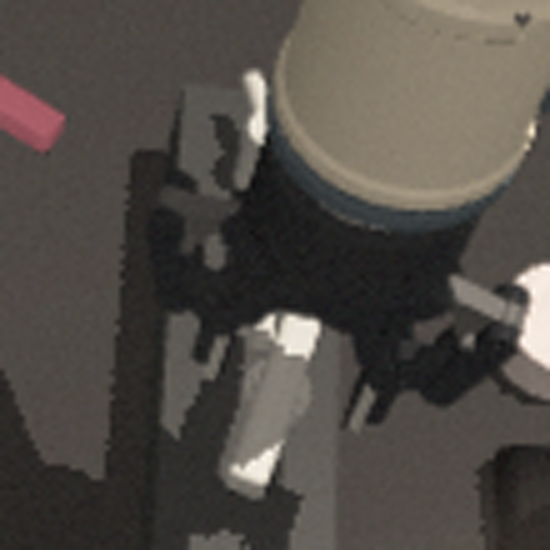

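```bash
python3 -c "
from h import *
st(); print(r.sense()['qpos'],r.sense()['qvel'])
p,d=vision.grab_frame('top');st(); print(r.sense()['qpos'])
np.savez('pics/top2.npz',p=p,d=d)
cv2.imwrite('pics/top2.png',cv2.resize(p[130:240,110:220],None,fx=5,fy=5,interpolation=cv2.INTER_CUBIC)[:,:,::-1])
"
```

```text
t 3.25 p [561.27 294.93 126.29] yawz -1.5796 xax [-0.0018  0.0013 -1.    ] F [-0.3 -0.7 -0.3] M [-0.02 -0.06 -0.04] op 50.1 q6 2.059
[0.48037926 0.47788432 1.69846664 0.00239637 0.96623358 2.05860276] [ 0.00031093 -0.00636866 -0.00476038  0.00057363  0.00216614 -0.00020409]
t 3.3 p [561.33 294.97 126.47] yawz -1.5796 xax [-0.0016  0.0014 -1.    ] F [-0.5  1.1 -0.2] M [0.01 0.02 0.01] op 50.0 q6 2.059
[0.48039293 0.47765503 1.69837791 0.00238866 0.96631578 2.05866794]
```

View pics/top2.png

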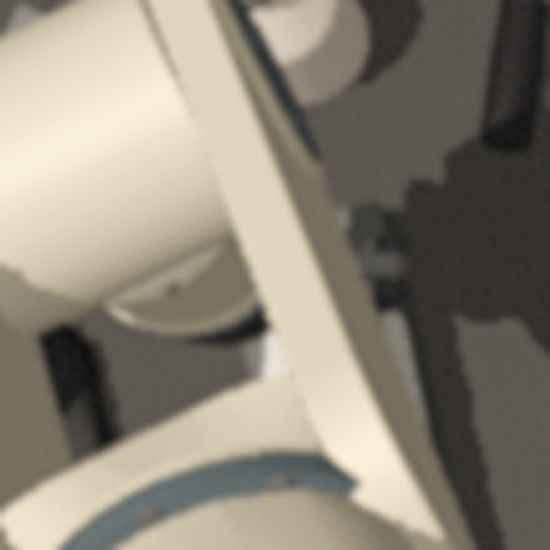

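Request:
step_arm --pt "0.7 -2 2.8 0 0 0 50" --pt "0.7 -2 2.8 0 0 0 50" --pt "0.7 -2 2.8 0 0 0 50" --pt "0.7 -2 2.8 0 0 0 40" --pt "0.7 -2 2.8 0 0 0 25" --pt "0.7 -2 2.8 0 0 0 8" --pt "0.7 -2 2.8 0 0 0 8" --pt "0.7 -2 2.8 0 0 0 8" --force 80

```text
clock: 4.3
eef_pos: [562.3, 293.1, 129.6]
tcp_rot: [-2.655, 1.569, 2.049]
contact_force: [0.2, 0.2, 5.4]
opening: 0.193
```

```bash
python3 -c "
from h import *
st()
p,d=vision.grab_frame('scene');np.savez('pics/scene3.npz',p=p,d=d);st()
x0,y0=(320,190)
cv2.imwrite('pics/scene3.png',cv2.resize(p[y0:y0+110,x0:x0+110],None,fx=5,fy=5,interpolation=cv2.INTER_CUBIC)[:,:,::-1])
"
```

```text
t 4.3 p [562.32 293.12 129.63] yawz -1.5795 xax [-9.0e-04  1.7e-03 -1.0e+00] F [0.2 0.2 5.4] M [ 0.01  0.11 -0.05] op 16.5 q6 2.055
t 4.35 p [562.31 293.16 129.64] yawz -1.5796 xax [-9.0e-04  1.8e-03 -1.0e+00] F [-0.5  0.5  5.4] M [-0.02  0.03  0.02] op 16.5 q6 2.055
```

View pics/scene3.png

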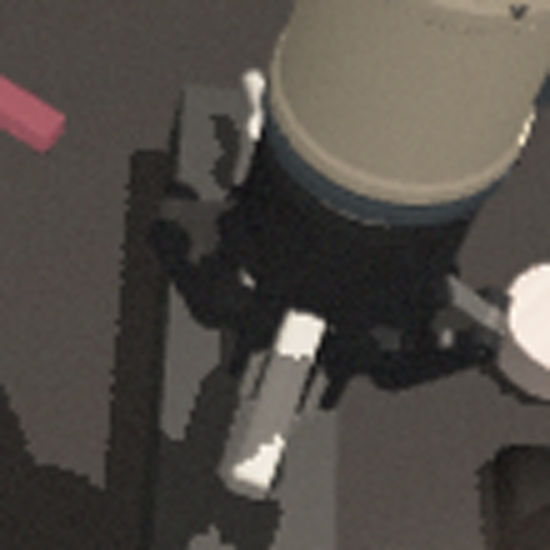

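Request:
step_arm --pt "0 0 8 0 0 0 8" --pt "0 0 20 0 0 0 8" --pt "0 0 36 0 0 0 8" --pt "0 0 55 0 0 0 8" --pt "0 0 75 0 0 0 8" --pt "0 0 97 0 0 0 8" --pt "0 -8 118 0 0 0 8" --pt "-3 -25 130 0 0 0.02 8" --force 100

```text
clock: 5.35
eef_pos: [559.8, 268.1, 262.0]
tcp_rot: [2.715, 1.568, 1.156]
contact_force: [-0.2, -0.8, -3.9]
opening: 0.178
```

```bash
python3 -c "
from h import *
st()
p,d=vision.grab_frame('scene');np.savez('pics/scene4.npz',p=p,d=d);st()
cv2.imwrite('pics/scene4.png',p[:,:,::-1])
"
```

```text
t 5.35 p [559.84 268.1  261.96] yawz -1.5585 xax [ 0.0012  0.0027 -1.    ] F [-0.2 -0.8 -3.9] M [-0.01  0.02 -0.01] op 15.2 q6 2.001
t 5.4 p [559.75 265.98 263.14] yawz -1.558 xax [ 0.0017  0.0016 -1.    ] F [-0.6 -2.5 -2.7] M [-0.21  0.03  0.05] op 15.5 q6 1.999
```

View pics/scene4.png

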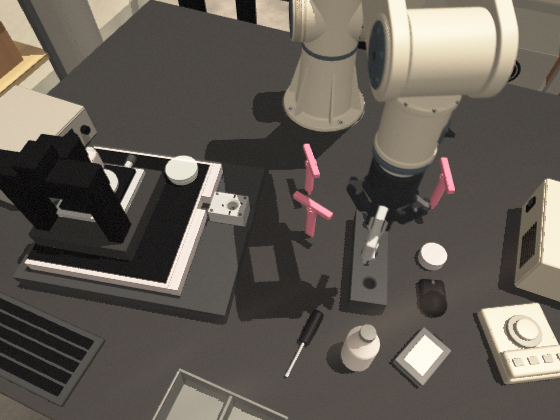

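Request:
step_arm --pt "-6 -35 0 0 0 -0.03 8" --pt "-14 -80 0 0 0 -0.06 8" --pt "-22 -130 0 0 0 -0.09 8" --pt "-30 -180 0 0 0 -0.12 8" --pt "-38 -230 0 0 0 -0.15 8" --pt "-46 -275 0 0 0 -0.18 8" --pt "-52 -308 0 0 0 -0.2 8" --pt "-54 -322 -20 0 0 -0.21 8"

```text
clock: 6.4
eef_pos: [506.3, -58.2, 244.9]
tcp_rot: [1.822, 1.565, 0.052]
contact_force: [0.4, 0.2, -4.0]
opening: 0.181
```

Request:
step_arm --pt "0 0 -6 0 0 0 8" --pt "0 0 -12 0 0 0 8" --pt "0 0 -18 0 0 0 8" --pt "0 0 -20 0 0 0 8" --pt "0 0 -20 0 0 0 8" --pt "0 0 -20 0 0 0 8" --pt "0 0 -20 0 0 0 8" --pt "0 0 -20 0 0 0 8"

```text
clock: 7.4
eef_pos: [506.3, -58.2, 225.0]
tcp_rot: [1.81, 1.565, 0.039]
contact_force: [-0.4, 0.5, -3.7]
opening: 0.183
```

```bash
python3 -c "
from h import *
st()
for n,x0,y0 in(('scene',180,110),('top',250,160)):
  p,d=vision.grab_frame(n);np.savez(f'pics/{n}5.npz',p=p,d=d);st()
  cv2.imwrite(f'pics/{n}5.png',cv2.resize(p[y0:y0+130,x0:x0+130],None,fx=4.5,fy=4.5,interpolation=cv2.INTER_CUBIC)[:,:,::-1])
"
```

```text
t 7.4 p [506.35 -58.19 225.04] yawz -1.7706 xax [ 5.8e-03  2.0e-04 -1.0e+00] F [-0.4  0.5 -3.7] M [ 0.01 -0.01  0.01] op 15.6 q6 1.652
t 7.45 p [506.32 -58.19 225.05] yawz -1.7706 xax [ 5.8e-03  3.0e-04 -1.0e+00] F [-0.9 -0.9 -3.7] M [-0.    0.01  0.  ] op 15.0 q6 1.652
t 7.5 p [506.27 -58.21 224.98] yawz -1.7707 xax [ 5.6e-03  3.0e-04 -1.0e+00] F [-0.3 -0.3 -4.4] M [-0.04  0.01  0.  ] op 15.3 q6 1.652
```

View pics/scene5.png

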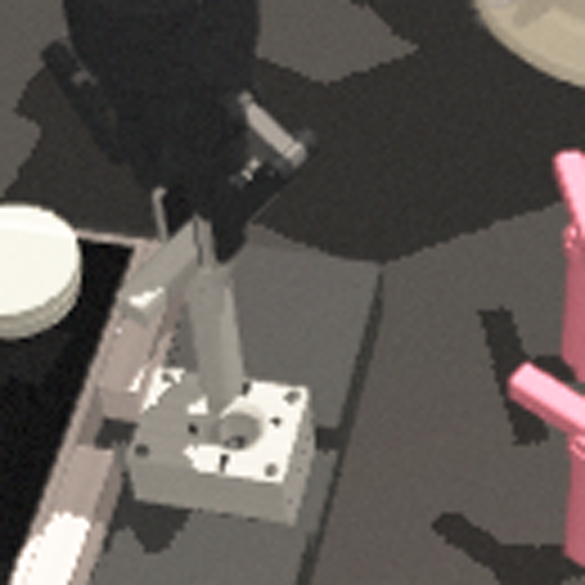

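View pics/top5.png

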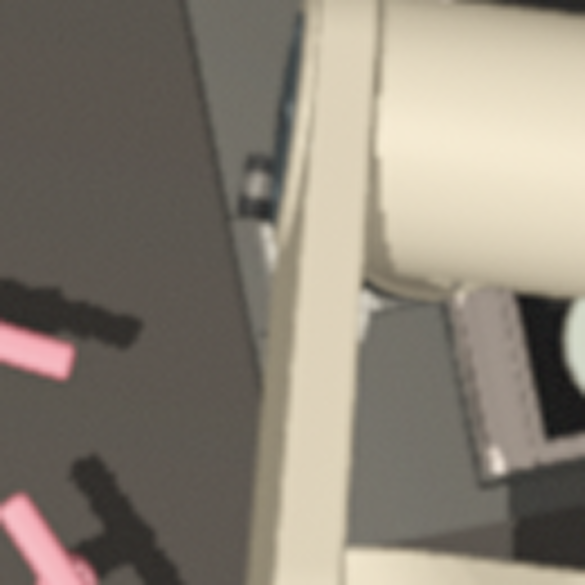

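```bash
cat >> h.py <<'E'
def proj(n,P):
    K,o,R=RT(n); c=K@(R.T@(np.array(P,float)-o)); return c[:2]/c[2]
E
python3 - <<'E'
from h import *
p=np.load('pics/scene5.npz')['p']; x0,y0=205,150;f=10
im=cv2.resize(p[y0:y0+65,x0:x0+55],None,fx=f,fy=f,interpolation=cv2.INTER_CUBIC)[:,:,::-1].copy()
def mark(P,c):
    u=(proj('scene',P)-[x0,y0]+.5)*f; print(P,u.round(0)); cv2.circle(im,tuple(int(a) for a in u),4,c,-1)
for z in(0,14,60,104): mark((506.3,-58.2,107.4+z),(0,0,255))
for z in (0,14,60,104): 
    pass
mark((506.4,-56.3,85),(0,255,0))
im=im[:600]
cv2.imwrite('pics/z5.png',im)
E
```

```text
(506.3, -58.2, 107.4) [261. 486.]
(506.3, -58.2, 121.4) [255. 449.]
(506.3, -58.2, 167.4) [234. 321.]
(506.3, -58.2, 211.4) [211. 189.]
(506.4, -56.3, 85) [278. 546.]
```

View pics/z5.png

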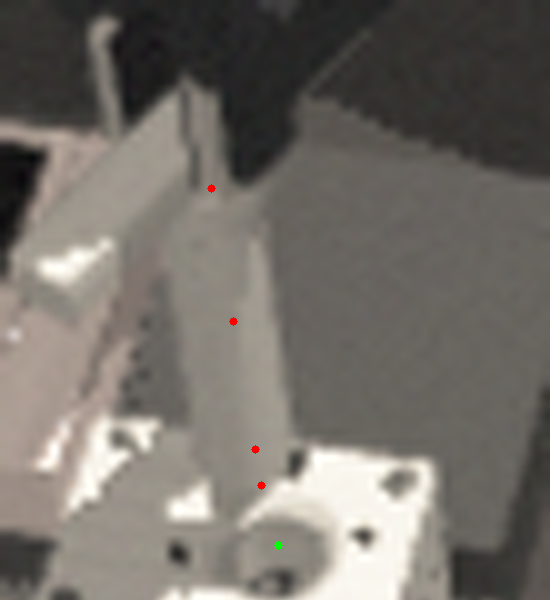

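```bash
python3 - <<'E'
from h import *
d=np.load('pics/scene5.npz'); p=d['p']; x0,y0=210,165;f=12
g=cv2.createCLAHE(4,(4,4)).apply(cv2.cvtColor(p,cv2.COLOR_RGB2GRAY))
im=cv2.resize(g[y0:y0+50,x0:x0+50],None,fx=f,fy=f,interpolation=cv2.INTER_CUBIC)
cv2.imwrite('pics/z5b.png',im)
C=cloud('scene',d['d'])
np.set_printoptions(linewidth=200,suppress=True)
for v in range(168,212,2):
    print(v,[ '%d'%z for z in C[v,218:246,2]])
E
```

```text
168 ['235', '237', '236', '236', '234', '230', '231', '234', '233', '229', '229', '230', '231', '219', '49', '50', '51', '50', '48', '49', '52', '49', '49', '48', '49', '50', '46', '51']
170 ['236', '237', '233', '233', '229', '227', '222', '223', '221', '222', '222', '217', '216', '211', '47', '48', '47', '48', '51', '50', '51', '46', '47', '51', '50', '49', '48', '50']
172 ['236', '233', '229', '223', '224', '215', '216', '217', '216', '216', '212', '211', '206', '48', '50', '49', '49', '52', '48', '48', '52', '46', '50', '48', '51', '52', '47', '48']
174 ['227', '223', '220', '200', '205', '207', '209', '207', '209', '206', '205', '204', '199', '194', '47', '49', '48', '48', '49', '49', '50', '45', '51', '49', '49', '53', '48', '49']
176 ['221', '62', '53', '194', '197', '199', '201', '202', '200', '201', '199', '198', '195', '188', '48', '50', '50', '50', '49', '51', '49', '49', '48', '50', '50', '46', '48', '50']
178 ['66', '54', '46', '32', '191', '191', '195', '196', '195', '194', '190', '192', '188', '184', '50', '49', '50', '49', '49', '51', '51', '48', '50', '50', '49', '50
[... 2187 characters left out ...]
', '84']
204 ['84', '83', '84', '86', '85', '85', '84', '84', '82', '80', '77', '74', '72', '70', '68', '65', '69', '71', '74', '78', '82', '84', '85', '83', '83', '83', '84', '82']
206 ['83', '86', '83', '85', '82', '85', '84', '85', '84', '75', '68', '67', '60', '61', '61', '62', '61', '61', '65', '69', '82', '84', '84', '84', '83', '86', '84', '83']
208 ['83', '84', '85', '85', '84', '86', '81', '87', '85', '84', '64', '57', '56', '57', '55', '48', '46', '39', '81', '86', '86', '84', '85', '83', '85', '84', '87', '83']
210 ['85', '83', '85', '85', '83', '82', '85', '87', '83', '86', '84', '82', '82', '86', '82', '83', '85', '83', '86', '85', '83', '87', '82', '84', '84', '84', '85', '77']
```

View pics/z5b.png

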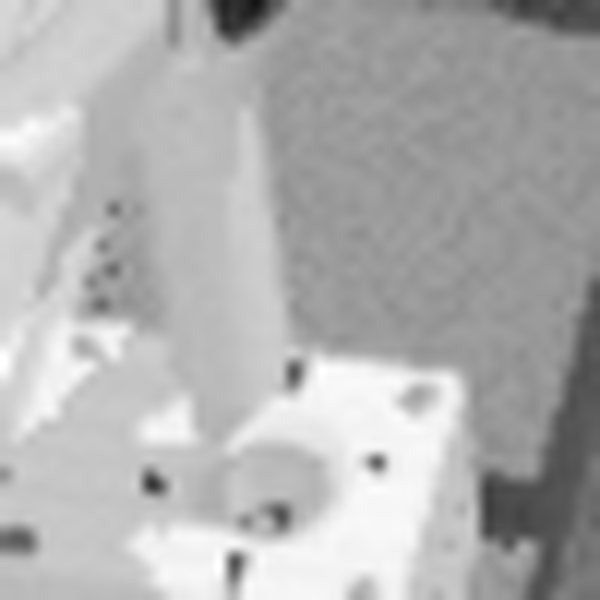

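```bash
cat >> h.py <<'E'
from scipy.optimize import least_squares
def shank(d,zlo,zhi,xy):
    C=cloud('scene',d).reshape(-1,3); m=(C[:,2]>zlo)&(C[:,2]<zhi)&(np.hypot(C[:,0]-xy[0],C[:,1]-xy[1])<22); P=C[m]
    zm=(zlo+zhi)/2
    def f(q):
        return np.hypot(P[:,0]-q[0]-q[2]*(P[:,2]-zm),P[:,1]-q[1]-q[3]*(P[:,2]-zm))-11
    s=least_squares(f,[xy[0],xy[1],0,0],loss='soft_l1',f_scale=1.0); return s.x,m.sum(),np.median(abs(f(s.x)))
E
python3 - <<'E'
from h import *
d=np.load('pics/scene5.npz')['d']
for z in((125,200),(125,165),(160,205)):
    q,n,e=shank(d,*z,(506,-58)); zm=sum(z)/2
    print(z,q.round(3),n,e.round(2),'at z107',(q[:2]+q[2:]*(107-zm)).round(1))
d0=np.load('pics/scene0.npz')['d']; print(shank(d0,62,110,(563,293)))
C=cloud('scene',d0)
# hole: housing top points -> missing area; fit rim using points below 81 inside
m=(np.hypot(C[...,0]-507,C[...,1]+57)<22)&(C[...,2]<81)&(C[...,2]>50)
v,u=np.nonzero(m); print('hole px mean',u.mean(),v.mean(), cv2.minAreaRect(np.stack([u,v],1).astype(np.float32)))
E
```

```text
(125, 200) [ 5.08036e+02 -5.91830e+01  3.00000e-03  4.00000e-03] 221 0.39 at z107 [507.9 -59.4]
(125, 165) [ 5.07999e+02 -5.92730e+01  2.00000e-03  0.00000e+00] 109 0.35 at z107 [507.9 -59.3]
(160, 205) [ 5.08073e+02 -5.90780e+01  5.00000e-03  1.00000e-02] 135 0.39 at z107 [507.7 -59.8]
(array([ 5.63412358e+02,  2.91805135e+02, -1.96426161e-03, -4.54486654e-03]), np.int64(25), np.float64(0.17677551545402537))
hole px mean 231.71830985915494 205.05633802816902 ((232.0, 206.0), (10.0, 10.0), 90.0)
```

Request:
step_arm --pt "-0.4 0.7 -3 0 0 0 8" --pt "-0.8 1.4 -7 0 0 0 8" --pt "-0.8 1.4 -12 0 0 0 8" --pt "-0.8 1.4 -17 0 0 0 8" --pt "-0.8 1.4 -22 0 0 0 8" --pt "-0.8 1.4 -26 0 0 0 8" --pt "-0.8 1.4 -29 0 0 0 8" --pt "-0.8 1.4 -30 0 0 0 8"

```text
clock: 8.5
eef_pos: [505.5, -56.8, 194.8]
tcp_rot: [1.819, 1.565, 0.049]
contact_force: [-0.1, -0.4, -3.4]
opening: 0.178
```

```bash
python3 -c "
from h import *
st()
d=vision.grab_frame('scene')[1]; np.savez('pics/scene6.npz',d=d); st()
q,n,e=shank(d,95,175,(507,-58)); print(q.round(4),n,e)
"
```

```text
t 8.5 p [505.49 -56.81 194.83] yawz -1.7706 xax [ 5.6e-03  3.0e-04 -1.0e+00] F [-0.1 -0.4 -3.4] M [-0.04  0.04 -0.02] op 15.2 q6 1.655
t 8.55 p [505.43 -56.8  194.8 ] yawz -1.7706 xax [ 5.5e-03  3.0e-04 -1.0e+00] F [ 0.1  0.6 -2.6] M [-0.03  0.03 -0.04] op 15.4 q6 1.655
[ 5.072804e+02 -5.777480e+01 -5.700000e-03  8.700000e-03] 212 0.4708949043763697
```

Blade is in the flare with no contact. I'll go down to just above the spindle.

Request:
step_arm --pt "0 0 -3 0 0 0 8" --pt "0 0 -6 0 0 0 8" --pt "0 0 -9 0 0 0 8" --pt "0 0 -12 0 0 0 8" --pt "0 0 -14 0 0 0 8" --pt "0 0 -16 0 0 0 8" --pt "0 0 -17 0 0 0 8" --pt "0 0 -17 0 0 0 8"

```text
clock: 9.55
eef_pos: [505.4, -56.8, 177.8]
tcp_rot: [1.826, 1.565, 0.056]
contact_force: [-0.5, -0.4, -3.7]
opening: 0.182
```

```bash
python3 -c "
from h import *
st()"
```

```text
t 9.55 p [505.41 -56.81 177.77] yawz -1.7706 xax [ 5.4e-03  3.0e-04 -1.0e+00] F [-0.5 -0.4 -3.7] M [-0.03  0.03 -0.05] op 15.5 q6 1.655
```

Request:
step_arm --pt "0 0 -1 0 0 0 8" --pt "0 0 -2 0 0 0 8" --pt "0 0 -2.5 0 0 0 8" --pt "0 0 -3 0 0 0 8" --pt "0 0 -3.5 0 0 0 8" --pt "0 0 -4 0 0 0 8" --pt "0 0 -4 0 0 0 8" --pt "0 0 -4 0 0 0 8"

```text
clock: 10.55
eef_pos: [505.5, -56.8, 173.8]
tcp_rot: [1.826, 1.565, 0.055]
contact_force: [-0.6, -0.6, -4.2]
opening: 0.178
```

```bash
python3 -c "
from h import *
st()"
```

```text
t 10.55 p [505.49 -56.79 173.8 ] yawz -1.7706 xax [ 5.5e-03  3.0e-04 -1.0e+00] F [-0.6 -0.6 -4.2] M [-0.    0.01 -0.05] op 15.2 q6 1.654
```

Request:
step_arm --pt "0 0 -0.2 0 0 0 8" --pt "0 0 -0.4 0 0 0 8" --pt "0 0 -0.6 0 0 0 8" --pt "0 0 -0.8 0 0 0 8" --pt "0 0 -0.8 0 0 0 8" --pt "0 0 -0.8 0 0 0 8" --pt "0 0 -0.8 0 0 0 8" --pt "0 0 -0.8 0 0 0 8"

```text
clock: 11.55
eef_pos: [505.8, -56.8, 173.3]
tcp_rot: [1.802, 1.565, 0.031]
contact_force: [-0.3, 0.4, 4.3]
opening: 0.181
```

```bash
python3 -c "
from h import *
st()"
```

```text
t 11.55 p [505.78 -56.85 173.31] yawz -1.7707 xax [ 6.2e-03  2.0e-04 -1.0e+00] F [-0.3  0.4  4.3] M [-0.03  0.05 -0.04] op 15.5 q6 1.655
```

Request:
step_arm --pt "0 0 -0.2 0 0 0.02 8" --pt "0 0 -0.2 0 0 0.04 8" --pt "0 0 -0.2 0 0 0.06 8" --pt "0 0 -0.2 0 0 0.08 8" --pt "0 0 -0.3 0 0 0.1 8" --pt "0 0 -0.3 0 0 0.12 8" --pt "0 0 -0.4 0 0 0.12 8" --pt "0 0 -0.4 0 0 0.12 8"

```text
clock: 12.55
eef_pos: [506.0, -56.9, 173.2]
tcp_rot: [1.779, 1.564, 0.129]
contact_force: [-0.8, 0.2, 5.8]
opening: 0.181
```

```bash
python3 -c "
from h import *
st()"
```

```text
t 12.55 p [506.02 -56.87 173.21] yawz -1.6503 xax [ 6.7e-03  9.0e-04 -1.0e+00] F [-0.8  0.2  5.8] M [-0.12  0.19  0.06] op 15.4 q6 1.533
```

Request:
step_arm --pt "-0.2 0 -0.2 0 0 0.02 8" --pt "-0.4 0 -0.2 0 0 0.04 8" --pt "-0.4 0 -0.2 0 0 0.06 8" --pt "-0.4 0 -0.2 0 0 0.08 8" --pt "-0.4 0 -0.2 0 0 0.1 8" --pt "-0.4 0 -0.3 0 0 0.12 8" --pt "-0.4 0 -0.3 0 0 0.12 8" --pt "-0.4 0 -0.3 0 0 0.12 8"

```text
clock: 13.55
eef_pos: [505.9, -57.0, 173.2]
tcp_rot: [1.73, 1.564, 0.2]
contact_force: [-0.9, -1.1, 6.2]
opening: 0.177
```

```bash
python3 -c "
from h import *
st()"
```

```text
t 13.55 p [505.87 -56.99 173.19] yawz -1.53 xax [ 0.0071  0.0014 -1.    ] F [-0.9 -1.1  6.2] M [-0.22  0.12  0.03] op 15.1 q6 1.412
```

Request:
step_arm --pt "-0.2 0.1 -0.1 0 0 0.02 8" --pt "-0.3 0.2 -0.1 0 0 0.04 8" --pt "-0.3 0.2 -0.1 0 0 0.06 8" --pt "-0.3 0.2 -0.1 0 0 0.08 8" --pt "-0.3 0.2 -0.1 0 0 0.1 8" --pt "-0.3 0.2 -0.2 0 0 0.12 8" --pt "-0.3 0.2 -0.2 0 0 0.12 8" --pt "-0.3 0.2 -0.2 0 0 0.12 8"

```text
clock: 14.55
eef_pos: [504.6, -56.6, 172.1]
tcp_rot: [1.919, 1.565, 0.509]
contact_force: [-0.6, -0.5, -3.3]
opening: 0.185
```

```bash
python3 -c "
from h import *
st()"
```

```text
t 14.55 p [504.65 -56.58 172.12] yawz -1.4099 xax [ 0.0048  0.0027 -1.    ] F [-0.6 -0.5 -3.3] M [-0.06  0.02 -0.06] op 15.8 q6 1.291
```

The force fell back to the key's weight and z dropped 1.1 mm, so the slot has been found. I'll lower the key into it.

Request:
step_arm --pt "0.4 0 -0.5 0 0 0 8" --pt "0.7 0 -1 0 0 0 8" --pt "0.7 0 -1.5 0 0 0 8" --pt "0.7 0 -2 0 0 0 8" --pt "0.7 0 -2.5 0 0 0 8" --pt "0.7 0 -3 0 0 0 8" --pt "0.7 0 -3 0 0 0 8" --pt "0.7 0 -3 0 0 0 8"

```text
clock: 15.55
eef_pos: [505.3, -56.6, 169.1]
tcp_rot: [1.919, 1.565, 0.509]
contact_force: [-0.7, -0.2, -4.3]
opening: 0.176
```

```bash
python3 -c "
from h import *
st()"
```

```text
t 15.55 p [505.33 -56.57 169.13] yawz -1.4099 xax [ 0.0048  0.0027 -1.    ] F [-0.7 -0.2 -4.3] M [-0.02  0.05  0.05] op 15.0 q6 1.291
```

Request:
step_arm --pt "0 0 -1.5 0 0 0 8" --pt "0 0 -3 0 0 0 8" --pt "0 0 -4.5 0 0 0 8" --pt "0 0 -6 0 0 0 8" --pt "0 0 -7 0 0 0 8" --pt "0 0 -8 0 0 0 8" --pt "0 0 -8.5 0 0 0 8" --pt "0 0 -8.5 0 0 0 8"

```text
clock: 16.55
eef_pos: [505.3, -56.6, 160.6]
tcp_rot: [1.927, 1.565, 0.517]
contact_force: [-0.4, 0.3, -4.3]
opening: 0.181
```

```bash
python3 -c "
from h import *
st()"
```

```text
t 16.55 p [505.29 -56.59 160.58] yawz -1.4099 xax [ 0.0048  0.0027 -1.    ] F [-0.4  0.3 -4.3] M [ 0.06  0.05 -0.03] op 15.4 q6 1.291
```

Request:
step_arm --pt "0 0 -0.4 0 0 0 8" --pt "0 0 -0.8 0 0 0 8" --pt "0 0 -1 0 0 -0.05 8" --pt "0 0 -1 0 0 -0.1 8" --pt "0 0 -1 0 0 -0.15 8" --pt "0 0 -1 0 0 -0.2 8" --pt "0 0 -1 0 0 -0.25 8" --pt "0 0 -1 0 0 -0.3 8" --force 120

```text
clock: 17.55
eef_pos: [505.6, -56.6, 159.9]
tcp_rot: [1.895, 1.565, 0.184]
contact_force: [-0.2, 0.3, -1.1]
opening: 0.163
```

```bash
python3 -c "
from h import *
st()"
```

```text
t 17.55 p [505.61 -56.57 159.88] yawz -1.7114 xax [ 0.006   0.0011 -1.    ] F [-0.2  0.3 -1.1] M [0.16 0.02 0.09] op 13.9 q6 1.594
```

Request:
step_arm --pt "0 0 0 0 0 -0.04 8" --pt "0 0 0 0 0 -0.08 8" --pt "0 0 0 0 0 -0.13 8" --pt "0 0 0 0 0 -0.18 8" --pt "0 0 0 0 0 -0.23 8" --pt "0 0 0 0 0 -0.28 8" --pt "0 0 0 0 0 -0.33 8" --pt "0 0 0 0 0 -0.38 8"

```text
clock: 18.55
eef_pos: [505.7, -56.5, 159.9]
tcp_rot: [1.909, 1.564, -0.183]
contact_force: [-0.4, 1.2, -2.5]
opening: 0.168
```

```bash
python3 -c "
from h import *
st()"
```

```text
t 18.55 p [505.74 -56.49 159.94] yawz -2.0926 xax [ 0.0063 -0.0012 -1.    ] F [-0.4  1.2 -2.5] M [ 0.19 -0.05  0.3 ] op 14.4 q6 1.979
```

Request:
step_arm --pt "-0.1 0 0 0 0 -0.04 8" --pt "-0.2 0 0 0 0 -0.08 8" --pt "-0.2 0 0 0 0 -0.13 8" --pt "-0.2 0 0 0 0 -0.18 8" --pt "-0.2 0 0 0 0 -0.23 8" --pt "-0.2 0 0 0 0 -0.28 8" --pt "-0.2 0 0 0 0 -0.33 8" --pt "-0.2 0 0 0 0 -0.38 8"

```text
clock: 19.55
eef_pos: [505.7, -56.4, 160.0]
tcp_rot: [1.938, 1.564, -0.535]
contact_force: [0.5, 1.0, -4.2]
opening: 0.168
```

```bash
python3 -c "
from h import *
st()"
```

```text
t 19.55 p [505.69 -56.41 159.96] yawz -2.4738 xax [ 0.0057 -0.0034 -1.    ] F [ 0.5  1.  -4.2] M [ 0.23 -0.15  0.29] op 14.3 q6 2.364
```

Request:
step_arm --pt "0 0 -0.2 0 0 -0.02 8" --pt "0 0 -0.2 0 0 -0.05 8" --pt "0 0 -0.2 0 0 -0.08 8" --pt "0 0 -0.2 0 0 -0.11 8" --pt "0 0 -0.2 0 0 -0.13 8" --pt "0 0 -0.2 0 0 -0.14 8" --pt "0 0 -0.2 0 0 -0.15 8" --pt "0 0 -0.2 0 0 -0.15 8"

```text
clock: 20.55
eef_pos: [505.8, -56.4, 159.9]
tcp_rot: [1.968, 1.564, -0.656]
contact_force: [1.2, -0.2, 0.2]
opening: 0.168
```

```bash
python3 -c "
from h import *
st()"
```

```text
t 20.55 p [505.84 -56.42 159.87] yawz -2.6239 xax [ 0.0055 -0.0042 -1.    ] F [ 1.2 -0.2  0.2] M [ 0.15 -0.13  0.22] op 14.3 q6 2.515
```

Torque is still at the drive level, so it isn't at the stop yet.

Request:
step_arm --pt "0 0 0.1 0 0 -0.01 8" --pt "0 0 0.1 0 0 -0.02 8" --pt "0 0 0.1 0 0 -0.03 8" --pt "0 0 0.1 0 0 -0.04 8" --pt "0 0 0.1 0 0 -0.05 8" --pt "0 0 0.1 0 0 -0.05 8" --pt "0 0 0.1 0 0 -0.05 8" --pt "0 0 0.1 0 0 -0.05 8"

```text
clock: 21.55
eef_pos: [505.8, -56.4, 159.9]
tcp_rot: [1.958, 1.564, -0.715]
contact_force: [1.5, 0.6, -2.6]
opening: 0.166
```

```bash
python3 -c "
from h import *
st()
d=vision.grab_frame('scene'); np.savez('pics/scene7.npz',p=d[0],d=d[1]); st()
cv2.imwrite('pics/scene7.png',cv2.resize(d[0][140:240,170:270],None,fx=6,fy=6,interpolation=cv2.INTER_CUBIC)[:,:,::-1])"
```

```text
t 21.55 p [505.8  -56.43 159.92] yawz -2.6739 xax [ 0.0052 -0.0045 -1.    ] F [ 1.5  0.6 -2.6] M [ 0.16 -0.25  0.31] op 14.2 q6 2.565
t 21.6 p [505.78 -56.39 159.9 ] yawz -2.6739 xax [ 0.0051 -0.0045 -1.    ] F [ 0.5 -0.3 -2.5] M [ 0.15 -0.18  0.28] op 14.1 q6 2.565
```

View pics/scene7.png

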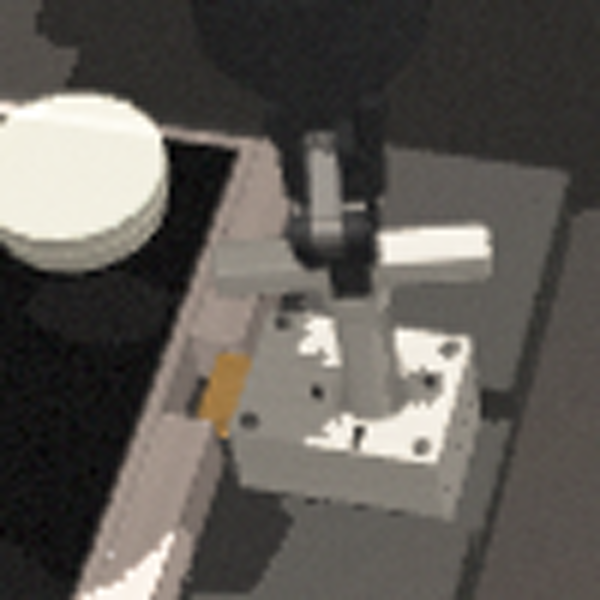

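The brass bolt is out into the notch at (225,393) in the crop. I'll keep turning gently until the torque clearly rises at the stop.

Request:
step_arm --pt "0 0 0 0 0 -0.01 8" --pt "0 0 0 0 0 -0.02 8" --pt "0 0 0 0 0 -0.03 8" --pt "0 0 0 0 0 -0.04 8" --pt "0 0 0 0 0 -0.05 8" --pt "0 0 0 0 0 -0.05 8" --pt "0 0 0 0 0 -0.05 8" --pt "0 0 0 0 0 -0.05 8"

```text
clock: 22.6
eef_pos: [505.8, -56.4, 159.9]
tcp_rot: [1.959, 1.564, -0.765]
contact_force: [0.5, 0.5, -2.4]
opening: 0.166
```

```bash
python3 -c "
from h import *
st()
d=vision.grab_frame('scene'); np.savez('pics/scene8.npz',p=d[0],d=d[1]); st()
def ang(f):
  C=cloud('scene',np.load(f)['d']).reshape(-1,3); m=(abs(C[:,2]-167)<14)&(np.hypot(C[:,0]-506,C[:,1]+57)<54)&(np.hypot(C[:,0]-506,C[:,1]+57)>24)
  P=C[m]; P=P[P[:,2]>168-8]; w=np.linalg.svd(P[:,:2]-P[:,:2].mean(0),full_matrices=False)[2][0]; print(f,len(P),np.arctan(w[1]/w[0]))
ang('pics/scene7.npz'); ang('pics/scene8.npz')
for k in (0,7,8):
  p=np.load(f'pics/scene{k}.npz')['p']; hsv=cv2.cvtColor(p,cv2.COLOR_RGB2HSV); m=(hsv[...,0]>8)&(hsv[...,0]<25)&(hsv[...,1]>110); m[:190]=0;m[225:]=0;m[:,:190]=0;m[:,225:]=0; print(k,m.sum())
"
```

```text
t 22.6 p [505.8  -56.42 159.93] yawz -2.7238 xax [ 0.0049 -0.0047 -1.    ] F [ 0.5  0.5 -2.4] M [ 0.15 -0.17  0.53] op 14.2 q6 2.616
t 22.65 p [505.76 -56.41 159.9 ] yawz -2.7239 xax [ 0.0049 -0.0047 -1.    ] F [ 0.9  1.2 -2.6] M [ 0.1  -0.11  0.58] op 14.5 q6 2.616
pics/scene7.npz 208 -1.098287458594555
pics/scene8.npz 215 -1.1121974203423894
0 0
7 67
8 67
```

Request:
step_arm --pt "0 0 0 0 0 -0.01 8" --pt "0 0 0 0 0 -0.02 8" --pt "0 0 0 0 0 -0.03 8" --pt "0 0 0 0 0 -0.03 8" --pt "0 0 0 0 0 -0.03 8" --pt "0 0 0 0 0 -0.03 8" --pt "0 0 0 0 0 -0.03 8" --pt "0 0 0 0 0 -0.03 8"

```text
clock: 23.65
eef_pos: [505.8, -56.4, 159.9]
tcp_rot: [1.958, 1.564, -0.795]
contact_force: [0.3, 0.9, -3.3]
opening: 0.169
```

```bash
python3 -c "
from h import *
st()
d=vision.grab_frame('scene'); np.savez('pics/scene9.npz',p=d[0],d=d[1]); st()
def ang(f):
  C=cloud('scene',np.load(f)['d']).reshape(-1,3); m=(abs(C[:,2]-167)<14)&(np.hypot(C[:,0]-506,C[:,1]+57)<54)&(np.hypot(C[:,0]-506,C[:,1]+57)>24)
  P=C[m]; P=P[P[:,2]>168-8]; w=np.linalg.svd(P[:,:2]-P[:,:2].mean(0),full_matrices=False)[2][0]; print(f,len(P),np.arctan(w[1]/w[0]))
ang('pics/scene9.npz')
"
```

```text
t 23.65 p [505.8  -56.43 159.93] yawz -2.7538 xax [ 0.0048 -0.0049 -1.    ] F [ 0.3  0.9 -3.3] M [ 0.14 -0.16  0.75] op 14.4 q6 2.646
t 23.7 p [505.76 -56.4  159.9 ] yawz -2.7538 xax [ 0.0047 -0.0049 -1.    ] F [ 1.8  1.  -1.3] M [ 0.17 -0.22  0.77] op 14.5 q6 2.646
pics/scene9.npz 213 -1.1255946692686907
```

The torque is rising steeply (0.3, 0.56, 0.77 N m) with hardly any further bar rotation, so this is the stop. Next I unwind the spring-up, release and lift.

Request:
step_arm --pt "0 0 0 0 0 0.02 8" --pt "0 0 0 0 0 0.04 8" --pt "0 0 0 0 0 0.05 8" --pt "0 0 0 0 0 0.05 8" --pt "0 0 0 0 0 0.05 20" --pt "0 0 0 0 0 0.05 30" --pt "0 0 0 0 0 0.05 45" --pt "0 0 0 0 0 0.05 45" --force 40

```text
clock: 24.7
eef_pos: [506.0, -56.5, 160.1]
tcp_rot: [1.991, 1.564, -0.713]
contact_force: [0.2, -0.9, 0.6]
opening: 0.532
```

```bash
python3 -c "
from h import *
st()
d=vision.grab_frame('scene'); np.savez('pics/scene10.npz',p=d[0],d=d[1]); st()
cv2.imwrite('pics/scene10.png',cv2.resize(d[0][140:240,170:270],None,fx=6,fy=6,interpolation=cv2.INTER_CUBIC)[:,:,::-1])"
```

```text
t 24.7 p [505.96 -56.47 160.12] yawz -2.7039 xax [ 0.0054 -0.0047 -1.    ] F [ 0.2 -0.9  0.6] M [0.02 0.02 0.02] op 45.5 q6 2.596
t 24.75 p [505.92 -56.46 160.09] yawz -2.7039 xax [ 0.0053 -0.0047 -1.    ] F [-0.  -1.2  0.1] M [0.01 0.04 0.05] op 45.2 q6 2.596
```

View pics/scene10.png

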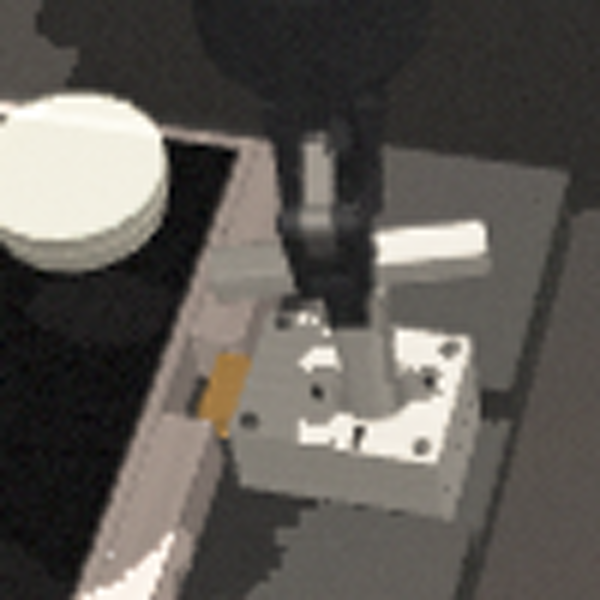

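Released with zero force. Lifting straight up.

Request:
step_arm --pt "0 0 3 0 0 0 45" --pt "0 0 10 0 0 0 45" --pt "0 0 22 0 0 0 45" --pt "0 0 38 0 0 0 45" --pt "0 0 56 0 0 0 45" --pt "0 0 76 0 0 0 45" --pt "0 0 96 0 0 0 45" --pt "0 0 110 0 0 0 45"

```text
clock: 25.75
eef_pos: [506.3, -56.5, 272.0]
tcp_rot: [2.106, 1.562, -0.598]
contact_force: [0.3, 0.1, -0.7]
opening: 0.527
```

Request:
step_arm --pt "-3 15 5 0 0 0 45" --pt "-6 40 8 0 0 0.02 45" --pt "-10 70 8 0 0 0.05 45" --pt "-15 105 8 0 0 0.1 45" --pt "-20 135 8 0 0 0.15 45" --pt "-25 155 8 0 0 0.2 45" --pt "-25 165 8 0 0 0.2 45" --pt "-25 165 8 0 0 0.2 45"

```text
clock: 26.75
eef_pos: [481.2, 109.1, 279.9]
tcp_rot: [2.087, 1.562, -0.417]
contact_force: [0.5, -0.2, 0.8]
opening: 0.53
```

```bash
python3 -c "
from h import *
st()
for n in('scene','top'):
  p,d=vision.grab_frame(n); np.savez(f'pics/{n}11.npz',p=p,d=d)
  cv2.imwrite(f'pics/{n}11.png',p[:,:,::-1])
  if n=='scene':
    q,k,e=shank(d,90,138,(506,-57)); print(q.round(3),k,e)
    C=cloud(n,d); m=(np.hypot(C[...,0]-506,C[...,1]+57)<56)&(C[...,2]>150); P=C[m]; w=np.linalg.svd(P[:,:2]-P[:,:2].mean(0),full_matrices=False)[2][0]; print('top z',np.percentile(P[:,2],[50,90]),np.arctan(w[1]/w[0]), P.mean(0))
    cv2.imwrite('pics/z11.png',cv2.resize(p[140:240,170:270],None,fx=6,fy=6,interpolation=cv2.INTER_CUBIC)[:,:,::-1])
"
```

```text
t 26.75 p [481.16 109.1  279.91] yawz -2.5038 xax [ 0.0078 -0.0035 -1.    ] F [ 0.5 -0.2  0.8] M [-0.04 -0.03  0.02] op 45.3 q6 2.729
[ 5.07514e+02 -5.75790e+01  2.00000e-03 -1.10000e-02] 118 0.5204730444718173
top z [169.83148776 172.49385163] -1.0607600649528848 [511.32825368 -55.4912726  167.41187081]
```

View pics/z11.png

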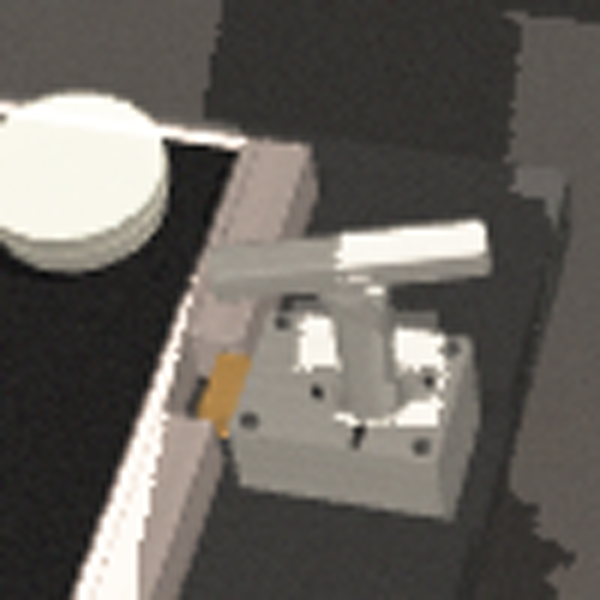

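View pics/top11.png

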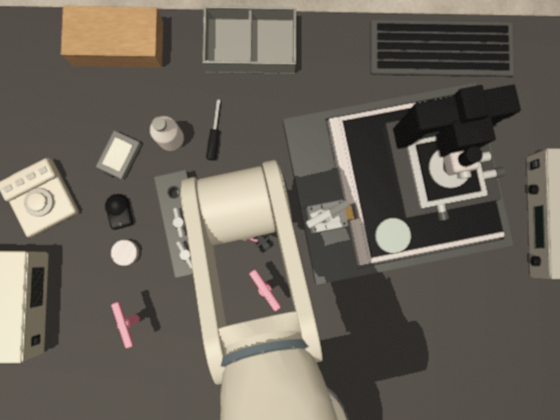

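```bash
python3 -c "
from h import *
y=np.array([-np.sin(.205),np.cos(.205)])
for n,k in(('scene',7),('scene',8),('scene',11),('top',11)):
  z=np.load(f'pics/{n}{k}.npz'); p,d=z['p'],z['d']; C=cloud(n,d); h=cv2.cvtColor(p,cv2.COLOR_RGB2HSV)
  m=(h[...,0]>8)&(h[...,0]<25)&(h[...,1]>110)&(np.hypot(C[...,0]-500,C[...,1]+105)<45); P=C[m]; t=(P[:,:2]-[506,-57])@y; s=(P[:,:2]-[506,-57])@[y[1],-y[0]]
  print(n,k,m.sum(),'y',np.percentile(t,[0,5,95,100]).round(1),'x',s.min().round(1),s.max().round(1),'z',np.median(P[:,2]).round(1))
"
```

```text
scene 7 67 y [-83.5 -68.8 -56.8 -56.1] x -23.8 17.9 z 70.4
scene 8 67 y [-84.3 -68.7 -56.6 -55.7] x -25.3 18.1 z 70.7
scene 11 68 y [-84.2 -68.4 -56.9 -55.7] x -24.6 18.6 z 70.8
top 11 84 y [-74.6 -67.1 -52.5 -50.9] x -16.3 12.9 z 70.1
```

```bash
python3 -c "
from h import *
print(order.sign_off())"
```

```text
the job is handed in; nothing more can be done
None
```

The platform is locked: the bolt is shot into the floating plate's notch and the key is standing in the lock. I handed the job in at about 27 s of the 58 s.

- **Key:** I took the tallest T-handle from the stand, the one with the 100 mm crossbar, and left the pink look-alikes alone.
- **Slot:** I set the key in the lock and turned it under light pressure, about 10 N at most. The blade dropped into the slot on the first sweep, in one direction, so turning back and forth wasn't needed.
- **Stop:** I turned it clockwise until the torque climbed from 0.3 to 0.77 N m with almost no further movement of the crossbar. I then let go and lifted the arm clear.

**Last checks:**
- **Key seated:** its top is at about 172 mm, which matches the blade fully in the slot. It stands upright, with the crossbar about 1.26 rad clockwise of free.
- **Bolt out:** about 18 mm of brass shows beyond the housing, measured to within a couple of mm. The stop is at about 19 mm.
- **Arm clear:** no force on the arm, and nothing else looked moved in the final picture. The arm hid part of the stand and one of the pink look-alikes.

**What disagreed:**
- **Camera offset:** the two cameras differed by 3–5 mm on the positions of the key and the lock. I corrected for this by comparing the key and the hole in the same view.
- **Crossbar direction:** the crossbars in the stand ran roughly along its long side, not its y axis as described.

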